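Fetch the blue blank from under the low shelf with the grabber

ROBOT

A 6-joint arm with a two-finger parallel gripper is mounted at the origin on the work surface. World frame = base frame: x ahead of the robot, y to its left, z up, the work surface at z = 0. Lengths are in m, angles in rad, forces in N, time in s.
With the tool pointing down it reaches from about 0.35 to 0.925 m from the base axis. Payload 6.4 kg.
Tool frame: the origin (TCP) lies midway between the tips of the shut fingers; the grasp point (between the pads) lies 19 mm behind it (arm.grip_point_offset is the distance from the TCP to the grasp point, in m); z points along the fingers, y is the line along which they close (so a half turn about z gives the same grasp; the last joint's range is limited). The gripper opens to 94 mm and grips with 3 to 60 N. Pads are 16 mm wide; open, the fingers measure 119 mm over their backs; the gripper's body (75 mm by 177 mm) begins 78 mm behind the grasp point.
Start: joints at [-1.519, 0.245, 1.558, -0, 1.339, -0.174], TCP at [0.146, -0.634, 0.205] pointing down, gripper open.
Joint ranges: [-3.13, 3.13], [-1.02, 2.26], [0.13, 2.54], [-0.95, 4.09], [0.21, 2.88], [-2.74, 2.74]. Speed limits (rad/s): [2.57, 2.57, 3.14, 3.14, 3.14, 3.14].

INTERFACE

Orientations are given as a unit quaternion [w, x, y, z].
In Python, from cell import arm, grab_frame, camera_info, order gives the robot as it stands. The module is installed in compiled form; this text tells all that it offers.
- The arm moves only by the shell command python3 -m crank 'ROWS'. ROWS is a JSON object of lists of equal length, an entry for each row: "rot": the turn, a rotation vector about the tool's x, y, z in rad, a list of three; "delta_pos": the shift along the tool's x, y, z in mm, a list of three; "gripper": the opening, from 0 (shut) to 1 (fully open). In form: {"rot": [[rx, ry, rz], ...], "delta_pos": [[x, y, z], ...], "gripper": [gripper, ...]}. A call has 1 to 12 rows; each row is the pose to reach, as a shift and turn from the pose commanded when the call began, along the tool's axes at that moment; what a row does not reach only later rows make up. A row lasts 1/12 s, in which the tool goes at most 41.7 mm and 7.16 degrees, less where a joint would pass 70% of its speed; a pose out of reach is approached as far as the arm can. A call with a gripper value outside its range is refused whole. The fingers move at their own pace and stop on an object; the grip force is fixed at half the most. Time passes only in rows, so rows that repeat a pose let the fingers close. It gives the time, the measured TCP pose, the force, the opening and the grip force at its end, in the units of the state.
- arm.state(): the state, without advancing time (a new reading comes with each control period).
- grab_frame(name): name is "scene" or "top"; returns (picture, depth): 400x640x3 uint8, blue, green, red; 400x640 float32, m along the optical axis (not along the pixel's ray), 0 where there is no reading.
- camera_info(name): a dict with "fx", "fy", "cx", "cy" (pixels), "view" (4x4, takes a point from world to camera coordinates). Camera axes: x right, y down, z forward; pixel columns grow to the right and rows downward; lengths in m; the calibration is good to about 2 mm. A picture is of the moment at which its call begins. camera_info takes no time and is no camera call.
- order.sign_off(): hands the job in; it is judged then, once.
The state is a dict: "clock": time; "joint_pos": joint angles; "qvel": joint speeds; "effort": joint torques, N m; "position": TCP position; "eef_rot": TCP orientation; "force": force on the tool from outside, world axes, zero at the start; "wrist_torque": the same for the moment, N m; "opening": finger opening in m; "grip_force": force on a finger pad.
Only numpy, scipy, OpenCV 4.12 (cv2) and the standard library are available. Lean on these libraries where they do the work, as an engineer would, in place of code of your own. Each camera call takes 0.05 s, during which the arm holds its last target. There are 200 camera calls.

TASK

The blue wooden blank has slid in under the low slatted shelf, among sharp swarf, so keep the fingers off it: take the grabber from its leaning stand under the drill-bit rack, reach in under the front of the shelf, squeeze the trigger so that the jaws close on the blank, and bring it out. Set it down gently, lying flat, in the grey tray and let go of it there, then put the grabber back in its stand as it was, jaws down. Leave the dark blank, the red blank and the things on the shelf where they are.

Things in the scene. Friction and masses are not known exactly. Their poses are not given: they have to be found in the camera images.
- grabber: Hand grabber, 196 mm long, 0.15 kg: green handle plate, red trigger plate, bright shaft 16 mm thick, black jaws. Origin: grip centre, midway between the plates. z runs up the shaft from jaws to handle end, y is the squeeze direction. 20 mm thick along x (the plates 24). Housing from z -36 to -58, 62 mm wide in y; it weighs most near the handle.
- grip (a point): The grip centre (the grabber's origin and axes). Green fixed plate: outer face at y -31 mm, z -36 to +26. Red trigger plate: outer face at y +31, z -30 to +26: 62 mm over both when released; nothing outside them. Take both between the fingers, at any handy angle about y. About 57 mm over both carries the grabber, jaws open; it may sag a few degrees in the hand.
- jaw_tip (a point): Point on the grabber midway between the two open jaw tips: 170 mm from the grip centre along the grabber's -z. Jaw inner faces at y -22 (fixed) and +22 mm (moving), each jaw 8 mm thick in y, 20 mm wide in x, free from z -132 to the tips at -170; a crossbar (y -30 to +30) closes the space above z -132.
- trigger (a joint): Travel of red trigger and moving jaw together (m), along the grabber's -y: 0 released, 0.026 fully squeezed; jaws open 44 mm less this. Spring: 14 N to start, 3 N more per 10 mm; grip beyond that presses the jaws. Shut on a 28 mm blank it reads 0.016 (46 mm over both plates). A grip of 35 to 40 N holds a blank well.
- stand: Fixed plywood stand, base 190 x 160 mm. Origin: centre of its underside, z up, x from handle end to jaw end. The grabber lies in it leaning 0.70 rad from vertical: handle up and to -x, jaws down and to +x, its y along the stand's y, its x forward and up. It lies on a 34 mm wide rail on its -x side, jaw tips on a toe plate between two cheeks 72 mm apart.
- stand_home (a point): Where the grabber's grip centre is when home: x -55, z +170 mm from the stand's origin; the stand's axes. A drill-bit rack bridges the stand above the jaws: bar 24 x 20 mm, 160 long on two posts in y, centred 40 mm in x and 95 mm in z from here, bits 55 mm above it, so come in with the hand leaning back to -x. The grabber slides out along its own +z and back the same way.
- shelf: Low slatted wooden shelf, fixed, 160 mm deep (x), 340 mm wide (y). Origin: centre of its footprint on the bench; x points into the gap, its front edge is at x -80 mm. Underside of the slats 100 mm, top 110 mm above the bench; 15 mm side panels at y -170 and +170; open at the front and back.
- blank: Blue-painted wooden blank, the one to fetch, 80 (x) x 28 (y) x 28 (z) mm, 35 to 70 g, with a dark bored spot on top. Origin: centre of its underside. It lies under the shelf, its long axis roughly along the shelf's x; its near end 12 to 32 mm behind the shelf's front edge.
- dark_blank: Dark brown blank of the same size beside it under the shelf; leave it. Origin: centre of its underside.
- tray: Grey open tray, fixed, outside 180 (x) x 150 (y) x 30 (z) mm, walls and floor 5 mm. Origin: centre of its underside. The red blank lies along its +y side; the rest is free.
- red_blank: Red blank of the same size, lying in the tray along x at about y +50 mm of the tray; leave it. Origin: centre of its underside.
- jar: Glass jar, 48 mm across, 70 mm tall, standing near one end on top of the shelf. Origin: centre of its underside.
- discs: Stack of wooden discs, 49 mm across, 56 mm tall, standing near the other end on top of the shelf. Origin: centre of its underside.

How it is judged:
On the way, in this order (a step that is already met when the one before it is completed fails the run):
1. under the shelf, the trigger is squeezed and the grabber's jaws grip the blue blank (value of joint trigger above 0.012 m and contact force between grabber and blank above 3 N and x of blank in the frame of shelf above -0.06 m), for 0.2 s.
2. the blue blank is out from under the shelf and lifted off the bench in the jaws (x of blank in the frame of shelf below -0.1 m and height (world z) of blank above 0.025 m and contact force between grabber and blank above 1 N), for 0.1 s.
3. the blue blank lies in the tray, let go by the jaws (x of blank in the frame of tray between -0.075 and 0.075 m and y of blank in the frame of tray between -0.07 and 0.07 m and z of blank in the frame of tray below 0.01 m and contact force between grabber and blank below 0.1 N), for 0.2 s.
At the end, for the whole second after the job is handed in: The blue blank lies flat (0.15 rad) and still on the tray floor, centre within x 75, y 70 mm of the tray's; the grabber is still in its stand, jaws down, within 20 mm of stand_home, leaning 0.55 to 0.85 rad, y within 0.2 rad of the stand's, trigger under 4 mm (x of blank in the frame of tray between -0.075 and 0.075 m and y of blank in the frame of tray between -0.07 and 0.07 m and z of blank in the frame of tray below 0.01 m and angle between blank's own z axis and vertical below 0.15 rad and linear speed of each of blank, grabber below 0.02 m/s and distance between grabber and stand_home below 0.02 m and angle between grabber's own z axis and vertical between 0.55 and 0.85 rad and angle between the y axis of grabber and the y axis of stand, either way round below 0.2 rad and value of joint trigger below 0.004 m); the robot touches nothing.
It fails at once if the robot's fingers touch the blue blank (contact force between the fingers and blank above 0.5 N).
It fails at once if the blue blank is dropped (moves faster than 0.65 m/s out of the jaws) (linear speed of blank above 0.65 m/s and contact force between grabber and blank below 0.1 N).
It fails at once if the dark blank, the red blank, the jar or the discs are moved more than 25 mm (distance of any of dark_blank, red_blank, jar, discs from where it was at the start of the episode above 0.025 m).
It also fails if it takes over 67 s, if anything falls off the work surface, if the arm or the gripper's body presses on something with over 40 N, if the wrist force passes 120 N, or if a joint passes its speed limit or range.

## Working session

There is one attempt and no reset: what is moved stays moved. The work goes in short steps, Python scripts to look and compute and a shell command to move; the robot and the scene stay as the last step left them, time stands still between calls to the robot, and variables do not carry over. Pictures are saved under pics/ and viewed, at most 10 in all, crops included, and the job is handed in when it is done.

```bash
mkdir -p pics; python3 - <<'E'
from cell import arm, grab_frame, camera_info
import cv2,numpy as np
for n in("scene","top"):
    p,d=grab_frame(n); cv2.imwrite(f"pics/{n}0.png",p); np.save(f"{n}0.npy",d)
    c=camera_info(n); print(n,c["fx"],c["fy"],c["cx"],c["cy"],np.round(c["view"],4).tolist())
print(arm.state(), arm.grip_point_offset)
E
```

```text
scene 384.5033980602887 384.5033980602887 320.2962947372235 198.81668453894608 [[-0.4848, 0.8745, -0.0135, 0.285], [0.7522, 0.409, -0.5166, -0.3712], [-0.4463, -0.2606, -0.8561, 1.3119], [0.0, 0.0, 0.0, 1.0]]
top 506.7638739556321 506.7638739556321 318.5654841129741 196.32605211046987 [[-0.0089, -0.9999, 0.0119, 0.0099], [-0.992, 0.0074, -0.1257, 0.5809], [0.1256, -0.0129, -0.992, 1.4644], [0.0, 0.0, 0.0, 1.0]]
{'clock': 0.1, 'joint_pos': array([-1.51909078e+00,  2.45730227e-01,  1.55883704e+00, -1.00566846e-05,
        1.33869398e+00, -1.74121738e-01]), 'qvel': array([ 0.00028941, -0.00329557, -0.00250554,  0.00023447, -0.00146566,
       -0.0011739 ]), 'effort': array([-4.13693715e-04, -4.16914165e+01, -3.15525484e+01,  6.86054933e-02,
        3.09893803e-02, -5.15575618e-05]), 'position': array([ 0.14550543, -0.63297454,  0.20449411]), 'eef_rot': array([-8.33033161e-04,  9.93631548e-01,  1.12674979e-01,  4.61504233e-05]), 'force': array([-0.69552468, -0.1932176 , -0.085302  ]), 'wrist_torque': array([-0.02785085,  0.01257354, -0.00804896]), 'grip_force': 0.0, 'opening': 0.09409569682461925} 0.0188
```

View pics/scene0.png

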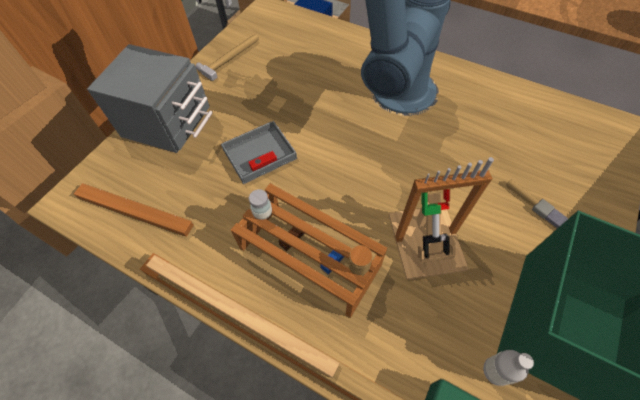

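View pics/top0.png

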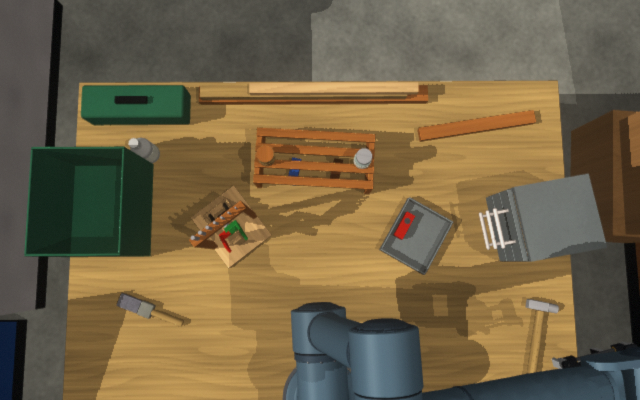

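The scene view shows the shelf around (310,245) with the blue blank at (332,262), the stand at (437,225) and the tray at (258,150). In the top view the blue blank is at (294,167), the dark blank at (337,163), the stand at (230,228) and the tray at (417,237). The shelf front faces the robot.

```bash
cat > h.py <<'E'
import numpy as np,cv2
from cell import arm,grab_frame,camera_info
from scipy.spatial.transform import Rotation as R
def px2w(n,uv,d=None,z=None):
    c=camera_info(n);V=np.array(c["view"]);uv=np.atleast_2d(uv).astype(float)
    r=np.c_[(uv[:,0]-c["cx"])/c["fx"],(uv[:,1]-c["cy"])/c["fy"],np.ones(len(uv))]
    o=-V[:3,:3].T@V[:3,3]; w=r@V[:3,:3]
    if z is not None: return o+w*((z-o[2])/w[:,2])[:,None]
    return o+w*np.array(d)[:,None]
def cloud(n,m,d):
    v,u=np.nonzero(m&(d>0)); return np.c_[u,v],px2w(n,np.c_[u,v],d[v,u])
def hsv(p): return cv2.cvtColor(p,cv2.COLOR_BGR2HSV)
def tool():
    s=arm.state();q=s["eef_rot"]; return s["position"],R.from_quat(np.r_[q[1:],q[0]])
E
python3 - <<'E'
from h import *
pt=cv2.imread("pics/top0.png");dt=np.load("top0.npy");ps=cv2.imread("pics/scene0.png");ds=np.load("scene0.npy")
def rep(name,P):
    print(name,len(P),"med",np.round(np.median(P,0),3),"min",np.round(np.percentile(P,3,0),3),"max",np.round(np.percentile(P,97,0),3))
for n,p,d in(("top",pt,dt),("scene",ps,ds)):
    H=hsv(p);h,s,v=[H[...,i].astype(int) for i in range(3)]
    ma={"blue":(abs(h-115)<15)&(s>120)&(v>60),"green":(abs(h-65)<20)&(s>150)&(v>90),"red":((h<4)|(h>175))&(s>180)&(v>80)}
    for k,m in ma.items():
        nn,l,st,ce=cv2.connectedComponentsWithStats(m.astype(np.uint8))
        for i in range(1,nn):
            if st[i,4]>12:
                uv,P=cloud(n,l==i,d); 
                if len(P) and abs(np.median(P[:,1]))<.45 and np.median(P[:,0])>.3: print(n,np.round(ce[i]),end=' ');rep(k,P)
    # shelf top by height
    uv,P=cloud(n,d>0,d)
    k=(abs(P[:,2]-.110)<.006)&(abs(P[:,1])<.25)&(P[:,0]>.5)
    rep(n+" shelf",P[k]); 
    rc=cv2.minAreaRect(P[k][:,:2].astype(np.float32));print(rc,np.round(cv2.boxPoints(rc),3).tolist())
    k=(abs(P[:,2]-.030)<.004)&(P[:,1]<-.08)&(P[:,1]>-.32)&(P[:,0]>.35)&(P[:,0]<.65)
    rc=cv2.minAreaRect(P[k][:,:2].astype(np.float32));print("tray",rc,np.round(cv2.boxPoints(rc),3).tolist())
    k=(P[:,2]>.006)&(P[:,2]<.03)&(P[:,1]>.08)&(P[:,1]<.36)&(P[:,0]>.35)&(P[:,0]<.62)
    rep("standbase",P[k]);rc=cv2.minAreaRect(P[k][:,:2].astype(np.float32));print(rc,np.round(cv2.boxPoints(rc),3).tolist())
    k=(P[:,2]>.2)&(P[:,1]>.08)&(P[:,1]<.36)&(P[:,0]>.35)&(P[:,0]<.62)
    rep("rack",P[k]);rc=cv2.minAreaRect(P[k][:,:2].astype(np.float32));print(rc)
a=cv2.resize(pt[120:280,180:390],None,fx=3.8,fy=3.75,interpolation=cv2.INTER_CUBIC);cv2.imwrite("pics/c1.png",a[:600,:800])
E
```

```text
top [294. 172.] blue 44 med [0.656 0.078 0.028] min [0.648 0.067 0.022] max [0.663 0.09  0.034]
top [232. 227.] green 92 med [0.485 0.244 0.143] min [0.474 0.223 0.133] max [0.499 0.261 0.17 ]
top [403. 226.] red 230 med [ 0.491 -0.244  0.032] min [ 0.459 -0.271  0.024] max [ 0.53  -0.222  0.038]
top [224. 239.] red 59 med [0.458 0.261 0.148] min [0.424 0.245 0.136] max [0.47  0.273 0.196]
top shelf 3545 med [0.672 0.018 0.109] min [ 0.601 -0.142  0.105] max [0.762 0.177 0.115]
((0.6344003677368164, 0.02172890305519104), (0.3412354290485382, 0.25798943638801575), 86.11685943603516) [[0.49399998784065247, -0.14000000059604645], [0.7519999742507935, -0.15700000524520874], [0.7749999761581421, 0.18299999833106995], [0.5170000195503235, 0.20100000500679016]]
tray ((0.5001436471939087, -0.2205837368965149), (0.29375046491622925, 0.1809082180261612), 60.06306076049805) [[0.3479999899864197, -0.30300000309944153], [0.5049999952316284, -0.3930000066757202], [0.6520000100135803, -0.1379999965429306], [0.4950000047683716, -0.04800000041723251]]
standbase 1868 med [0.479 0.246 0.011] min [0.39 
[... 1620 characters left out ...]
3378601], [0.35100001096725464, -0.3199999928474426], [0.6050000190734863, -0.31700000166893005], [0.6019999980926514, -0.12999999523162842]]
standbase 2278 med [0.526 0.263 0.012] min [0.413 0.171 0.009] max [0.602 0.354 0.02 ]
((0.5091488361358643, 0.26337891817092896), (0.22507771849632263, 0.19511115550994873), 16.379297256469727) [[0.37400001287460327, 0.32499998807907104], [0.42899999022483826, 0.1379999965429306], [0.6449999809265137, 0.20200000703334808], [0.5899999737739563, 0.3889999985694885]]
rack 1631 med [0.486 0.265 0.275] min [0.442 0.196 0.209] max [0.539 0.325 0.322]
((0.48481321334838867, 0.2602958679199219), (0.026194820180535316, 0.16188941895961761), 37.465633392333984)
```

View pics/c1.png

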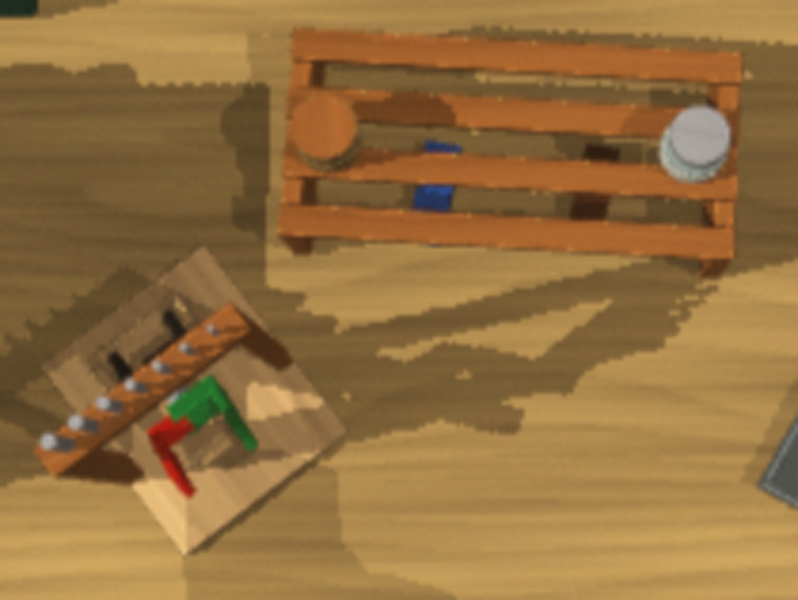

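The crop shows the shelf from (285,35) to (740,255), with the blue blank at (435,175). The grabber's green and red plates end at (250,445) and (190,490), and its jaws are at (175,325) and (120,365). Next I'll fix the tray and blank orientation and check the stand home.

```bash
cat >> h.py <<'E'
def go(p,Rt,q=True):
    p0,R0=tool(); d=R0.inv().apply(np.array(p)-p0)*1000; r=(R0.inv()*Rt).as_rotvec()
    print("delta",np.round(d,1).tolist(),"rot",np.round(r,4).tolist(),"|d|",round(np.linalg.norm(d)),"ang",round(np.linalg.norm(r)*57.3,1)); return d,r
def toolR(yaw,lean):  # tool x horizontal-ish along yaw, z down leaned forward along yaw
    f=np.array([np.cos(yaw),np.sin(yaw),0]);z=np.sin(lean)*f-np.cos(lean)*np.array([0,0,1]);x=np.cos(lean)*f+np.sin(lean)*np.array([0,0,1])
    return R.from_matrix(np.c_[x,np.cross(z,x),z])
E
python3 - <<'E'
from h import *
for n in("top","scene"):
    p=cv2.imread(f"pics/{n}0.png");d=np.load(f"{n}0.npy");H=hsv(p);h,s,v=[H[...,i].astype(int) for i in range(3)]
    uv,P=cloud(n,d>0,d)
    m=(s[uv[:,1],uv[:,0]]<70)
    k=m&(P[:,2]>.002)&(P[:,2]<.04)&(P[:,1]<-.1)&(P[:,1]>-.36)&(P[:,0]>.35)&(P[:,0]<.65)
    kk=np.zeros(d.shape,np.uint8);kk[uv[k][:,1],uv[k][:,0]]=1
    nn,l,st,ce=cv2.connectedComponentsWithStats(kk);i=1+np.argmax(st[1:,4]);Q=P[l[uv[:,1],uv[:,0]]==i]
    Q=Q[abs(Q[:,2]-.03)<.006]
    print(n,"tray",cv2.minAreaRect(Q[:,:2].astype(np.float32)))
    rm=((h<4)|(h>175))&(s>180)&(v>80);_,Q=cloud(n,rm,d);Q=Q[(Q[:,1]<-.15)&(Q[:,2]>.028)]
    print("red",cv2.minAreaRect(Q[:,:2].astype(np.float32)))
    _,Q=cloud(n,rm,d);Q=Q[(Q[:,1]>.1)&(Q[:,1]<.4)&(Q[:,0]<.6)&(Q[:,2]>.1)];print("redtrig top",Q[Q[:,2]>.18].mean(0) if (Q[:,2]>.18).any() else Q[:,2].max())
    gm=(abs(h-65)<25)&(s>100)&(v>40);_,Q=cloud(n,gm,d);Q=Q[(Q[:,1]>.1)&(Q[:,1]<.33)&(Q[:,0]<.6)&(Q[:,2]>.1)];print("green top",Q[Q[:,2]>.18].mean(0) if (Q[:,2]>.18).any() else Q[:,2].max())
    bm=(abs(h-115)<18)&(s>100)&(v>40);u,Q=cloud(n,bm,d);k=(abs(Q[:,1]-.08)<.05)&(abs(Q[:,0]-.66)<.08)&(abs(Q[:,2]-.028)<.006)
    W=px2w(n,u[k],z=.028)
    for x in np.arange(.62,.71,.008):
        w=W[abs(W[:,0]-x)<.004]
        if len(w)>2: print("blue x %.3f y %.3f..%.3f"%(x,w[:,1].min(),w[:,1].max()))
xs=np.array([np.cos(.651),np.sin(.651)]);print("home",np.array([.485,.26])-.04*xs)
Rt=toolR(.651,.35);hm=np.r_[np.array([.485,.26])-.04*xs,.17];z=Rt.as_matrix()[:,2]
print("grasp TCP",hm+.0188*z,"pre",hm+(.0188-.13)*z); go(hm+(.0188-.13)*z,Rt)
go([.42,-.35,.42],toolR(.651,.0)); go([.40,.0,.42],Rt)
E
```

```text
top tray ((0.4636367857456207, -0.2835380434989929), (0.15064027905464172, 0.18071198463439941), 59.76066589355469)
red ((0.4942857623100281, -0.24673008918762207), (0.027337631210684776, 0.08027084171772003), 59.43265914916992)
redtrig top [0.43223288 0.25080864 0.19022066]
green top [0.46268916 0.20683129 0.18811106]
blue x 0.644 y 0.069..0.075
blue x 0.652 y 0.069..0.093
blue x 0.660 y 0.066..0.093
blue x 0.692 y 0.060..0.081
blue x 0.700 y 0.075..0.084
scene tray ((0.4639127254486084, -0.28185027837753296), (0.15399950742721558, 0.17912520468235016), 59.826045989990234)
red ((0.49676141142845154, -0.24381819367408752), (0.02864758111536503, 0.0766240656375885), 57.72581100463867)
redtrig top 0.17726565103219682
green top 0.1783008121797962
blue x 0.652 y 0.069..0.098
blue x 0.660 y 0.067..0.096
blue x 0.668 y 0.068..0.094
blue x 0.700 y 0.063..0.087
home [0.45318087 0.23576071]
grasp TCP [0.4583089  0.23966716 0.15233979] pre [0.4228491  0.21265447 0.27445825]
delta [459.7, -762.2, -68.6] rot [0.0729, 0.3441, -0.4211] |d| 893 ang 31.4
delta [330.9, -214.7, -215.1] rot [-0.0016, -0.0006, -0.4252] |d| 449 ang 24.4
delta [389.8, -560.3, -214.5] rot [0.0729, 0.3441, -0.4211] |d| 715 ang 31.4
```

```bash
python3 -m crank '{"rot":[[0,0,-0.425],[0,0,-0.425],[0,0,-0.425],[0,0,-0.425],[0,0,-0.425],[0,0,-0.425],[0,0,-0.425],[0,0,-0.425],[0,0,-0.425],[0,0,-0.425],[0,0,-0.425],[0,0,-0.425]],"delta_pos":[[331,-215,-215],[331,-215,-215],[331,-215,-215],[331,-215,-215],[331,-215,-215],[331,-215,-215],[331,-215,-215],[331,-215,-215],[331,-215,-215],[331,-215,-215],[331,-215,-215],[331,-215,-215]],"gripper":[1,1,1,1,1,1,1,1,1,1,1,1]}'
python3 - <<'E'
from h import *
print(arm.state()["joint_pos"].round(3))
Rt=toolR(.651,.35);z=Rt.as_matrix()[:,2];hm=np.array([.453,.236,.17])
go([.40,.08,.40],Rt);go(hm+(.0188-.13)*z,Rt)
E
```

```text
clock: 1.1
position: [0.4232, -0.3472, 0.4247]
eef_rot: [0.003, 0.947, 0.322, 0.002]
force: [0.3, -0.3, 0.5]
opening: 0.0938
grip_force: 0.0
[-8.950e-01 -9.200e-02  1.524e+00  1.000e-03  1.703e+00  1.900e-02]
delta [242.3, -352.7, 22.8] rot [0.0053, 0.3484, 0.0067] |d| 429 ang 20.0
delta [341.2, -444.9, 147.9] rot [0.0053, 0.3484, 0.0067] |d| 580 ang 20.0
```

```bash
python3 -m crank '{"rot":[[0,0.35,0],[0,0.35,0],[0,0.35,0],[0,0.35,0],[0,0.35,0],[0,0.35,0],[0,0.35,0],[0,0.35,0],[0,0.35,0],[0,0.35,0],[0,0.35,0],[0,0.35,0]],"delta_pos":[[242,-353,23],[242,-353,23],[242,-353,23],[242,-353,23],[242,-353,23],[242,-353,23],[242,-353,23],[242,-353,23],[242,-353,23],[242,-353,23],[242,-353,23],[242,-353,23]],"gripper":[1,1,1,1,1,1,1,1,1,1,1,1]}'
python3 - <<'E'
from h import *
print(arm.state()["joint_pos"].round(3))
Rt=toolR(.651,.35);z=Rt.as_matrix()[:,2];hm=np.array([.453,.236,.17])
go(hm+(.0188-.13)*z,Rt)
go(hm+(.0188)*z,Rt)
E
```

```text
clock: 2.1
position: [0.3977, 0.0801, 0.3968]
eef_rot: [-0.056, 0.932, 0.318, 0.165]
force: [-0.0, -0.2, 0.5]
opening: 0.0942
grip_force: 0.0
[-0.29  -0.69   2.035  0.282  1.585  0.658]
delta [52.8, -89.9, 149.5] rot [-0.002, 0.0002, 0.0052] |d| 182 ang 0.3
delta [52.8, -89.7, 279.5] rot [-0.002, 0.0002, 0.0052] |d| 298 ang 0.3
```

```bash
python3 -m crank '{"rot":[[0,0,0.005],[0,0,0.005],[0,0,0.005],[0,0,0.005],[0,0,0.005],[0,0,0.005],[0,0,0.005]],"delta_pos":[[53,-90,130],[53,-90,130],[53,-90,130],[53,-90,130],[53,-90,150],[53,-90,150],[53,-90,150]],"gripper":[1,1,1,1,1,1,1]}'
python3 - <<'E'
from h import *
print(arm.state()["joint_pos"].round(3))
Rt=toolR(.651,.35);z=Rt.as_matrix()[:,2];hm=np.array([.453,.236,.17])
go(hm+(.0188)*z,Rt)
p,d=grab_frame("scene");q,e=grab_frame("top")
cv2.imwrite("pics/pre.png",np.hstack([cv2.resize(p[120:280,360:520],(400,400)),cv2.resize(q[160:320,150:310],(400,400))]))
E
```

```text
clock: 2.68
position: [0.4245, 0.2093, 0.2733]
eef_rot: [-0.056, 0.934, 0.312, 0.163]
force: [1.4, -0.2, -0.2]
opening: 0.0939
grip_force: 0.0
[ 0.109 -0.495  2.136  0.189  1.206  0.994]
delta [1.5, -3.9, 129.1] rot [-0.0008, 0.0034, -0.0067] |d| 129 ang 0.4
```

View pics/pre.png

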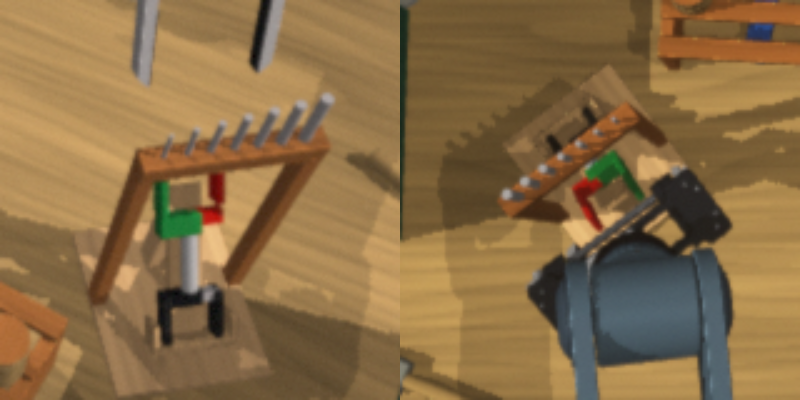

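The fingers at (145,80) and (265,65) line up with both plates, and the hand leans back from the rack. I'll go in, then close to 57 mm.

```bash
python3 -m crank '{"rot":[[0,0,-0.007],[0,0,-0.007],[0,0,-0.007],[0,0,-0.007],[0,0,-0.007],[0,0,-0.007],[0,0,-0.007],[0,0,-0.007]],"delta_pos":[[1,-4,20],[1,-4,40],[1,-4,60],[1,-4,80],[1,-4,100],[1,-4,115],[1,-4,129],[1,-4,129]],"gripper":[1,1,1,1,1,1,1,1]}'
python3 -m crank '{"rot":[[0,0,0],[0,0,0],[0,0,0],[0,0,0],[0,0,0],[0,0,0]],"delta_pos":[[0,0,0],[0,0,0],[0,0,0],[0,0,0],[0,0,0],[0,0,0]],"gripper":[0.7,0.65,0.6,0.6,0.6,0.6]}'
python3 - <<'E'
from h import *
print(arm.state()["joint_pos"].round(3))
Rt=toolR(.651,.35);z=Rt.as_matrix()[:,2];hm=np.array([.453,.236,.17])
go(hm+(.0188)*z,Rt)
p0,R0=tool();f=np.array([np.cos(.651),np.sin(.651),0]);print("slide dir tool:",R0.inv().apply(-.644*f+np.array([0,0,.765])))
E
```

```text
clock: 3.45
position: [0.4586, 0.2396, 0.153]
eef_rot: [-0.055, 0.933, 0.315, 0.164]
force: [-0.5, -0.4, 0.5]
opening: 0.0941
grip_force: 0.0
clock: 3.95
position: [0.4585, 0.2412, 0.1548]
eef_rot: [-0.056, 0.933, 0.316, 0.166]
force: [-2.7, -0.8, 3.7]
opening: 0.0586
grip_force: 17.1
[ 0.178 -0.241  2.174  0.201  0.903  0.995]
delta [-1.8, 0.8, 1.9] rot [0.0002, -0.0012, 0.0021] |d| 3 ang 0.1
slide dir tool: [-3.41548226e-01 -5.44167991e-04 -9.39843345e-01]
```

```bash
python3 -m crank '{"rot":[[0,0,0],[0,0,0],[0,0,0],[0,0,0],[0,0,0],[0,0,0],[0,0,0],[0,0,0],[0,0,0],[0,0,0],[0,0,0],[0,0,0]],"delta_pos":[[-3,0,-9],[-7,0,-19],[-11,0,-30],[-16,0,-44],[-21,0,-58],[-26,0,-72],[-32,0,-88],[-38,0,-104],[-45,0,-124],[-51,0,-141],[-58,0,-160],[-58,0,-160]],"gripper":[0.6,0.6,0.6,0.6,0.6,0.6,0.6,0.6,0.6,0.6,0.6,0.6]}'
python3 - <<'E'
from h import *
p,d=grab_frame("scene");q,e=grab_frame("top")
cv2.imwrite("pics/out.png",np.hstack([cv2.resize(p[60:260,330:530],(400,400)),cv2.resize(q[140:340,130:330],(400,400))]))
print(arm.state()["joint_pos"].round(4).tolist())
E
```

```text
clock: 4.95
position: [0.3717, 0.1741, 0.2876]
eef_rot: [-0.054, 0.932, 0.315, 0.168]
force: [0.5, 0.1, -1.5]
opening: 0.0564
grip_force: 15.9
[0.0133, -0.7135, 2.2446, 0.2115, 1.3291, 0.9102]
```

View pics/out.png

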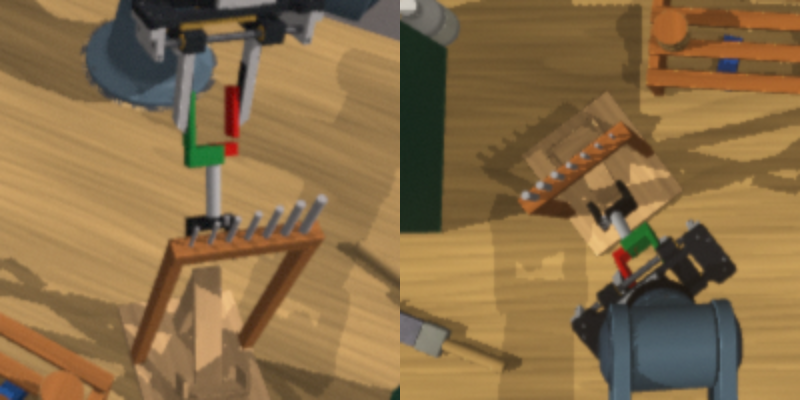

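The grabber is out of the stand, with its jaws clear at crop (620,200), and it hangs true in the hand. Next I'll measure its tilt in the hand and fit the arm kinematics to see which reach poses are feasible.

```bash
cat >> h.py <<'E'
def gframe(dl):  # nominal grabber frame from tool: grabber z = -(tool z) tilted; dl = grabber lean minus tool lean
    p0,R0=tool(); Rg=R0*R.from_euler('y',-dl)  # axes: x fwd/up, z along tool z
    M=Rg.as_matrix(); g=p0-.0188*R0.as_matrix()[:,2]
    return g,np.c_[M[:,0],-M[:,1],-M[:,2]]
def fk(q,k):
    h,L1,L2,a,d=k; r=lambda ax,t:R.from_euler(ax,t)
    W=r('z',q[0])*r('y',q[1]);v=np.array([0,0,h])+W.apply([0,0,L1]);W=W*r('y',q[2]);v=v+W.apply([a,0,L2])
    W=W*r('z',q[3])*r('y',q[4]);v=v+W.apply([0,0,d]); return v,W*r('z',q[5])
E
python3 - <<'E'
from h import *
from scipy.optimize import least_squares
Q=[[-1.51909,.24573,1.558837,0,1.338694,-.174],[-.895,-.092,1.524,.001,1.703,.019],[-.29,-.69,2.035,.282,1.585,.658],[.109,-.495,2.136,.189,1.206,.994],[.178,-.241,2.174,.201,.903,.995],[.0133,-.7135,2.2446,.2115,1.3291,.9102]]
P=np.array([[.1455,-.633,.2045],[.4232,-.3472,.4247],[.3977,.0801,.3968],[.4245,.2093,.2733],[.4585,.2412,.1548],[.3717,.1741,.2876]])
f=lambda k:np.concatenate([fk(q,k)[0]-p for q,p in zip(Q,P)])
s=least_squares(f,[.3,.4,.4,0,.3]);k=s.x;print("k",k.round(4),"maxres",abs(s.fun).max())
T=fk(Q[5],k)[1].inv()*tool()[1];print("tool const",T.as_rotvec().round(3))
lo=np.array([-3.13,-1.02,.13,-.95,.21,-2.74]);hi=np.array([3.13,2.26,2.54,4.09,2.88,2.74])
np.save("k.npy",k);np.save("T.npy",T.as_rotvec())
for th in(.35,.45,.55,.65):
    lean=np.pi/2-th-.35;yaw=-.17;Rt=toolR(yaw,lean);f3=np.array([np.cos(yaw),np.sin(yaw),0])
    tip=np.array([.621,.087,.016])+.028*f3; g=tip+.17*(-np.cos(th)*f3+np.array([0,0,np.sin(th)])); p=g+.0188*Rt.as_matrix()[:,2]
    for dx in(0,-.08,-.15):
        def e(q):
            v,W=fk(q,k);return np.r_[(v-(p+dx*f3+[0,0,-dx*.5]))*5,((W*T).inv()*Rt).as_rotvec()]
        best=min((least_squares(e,np.clip(np.array(q0),lo+.01,hi-.01),bounds=(lo,hi)) for q0 in([0,-.7,2.2,.2,1.3,1.2],[0,0,1.5,0,.5,1.5])),key=lambda r:r.cost)
        print(th,dx,"err",abs(best.fun).max().round(4),best.x.round(2))
g,A=gframe(.35)
for n in("top","scene"):
    p,d=grab_frame(n);uv,W=cloud(n,d>0,d);L=(W-g)@A
    for z in(-.07,-.085,-.1,-.12,-.14,-.155,-.165,-.172):
        w=L[(abs(L[:,2]-z)<.006)&(abs(L[:,0])<.03)&(abs(L[:,1])<.04)]
        if len(w)>3: print(n,z,len(w),"x",np.percentile(w[:,0],[10,50,90]).round(3),"y",np.percentile(w[:,1],[3,97]).round(3))
E
```

```text
k [0.7682 0.6386 0.5609 0.2908 0.7696] maxres 0.11281956078090011
tool const [ 0.    -0.     1.571]
0.35 0 err 0.4173 [ 0.4   0.17  2.37 -0.72  0.21  2.74]
0.35 -0.08 err 0.3803 [ 0.53 -0.12  2.54 -0.62  0.29  2.74]
0.35 -0.15 err 0.416 [ 0.95 -0.74  2.54 -0.37  1.    2.74]
0.45 0 err 0.3057 [ 0.39  0.14  2.38 -0.71  0.21  2.74]
0.45 -0.08 err 0.2721 [ 0.59 -0.2   2.54 -0.57  0.37  2.74]
0.45 -0.15 err 0.3081 [ 0.98 -0.85  2.54 -0.37  1.11  2.74]
0.55 0 err 0.2024 [ 0.43  0.11  2.37 -0.67  0.27  2.74]
0.55 -0.08 err 0.1786 [ 0.66 -0.27  2.51 -0.52  0.5   2.74]
0.55 -0.15 err 0.2207 [ 0.97 -0.79  2.5  -0.36  1.1   2.74]
0.65 0 err 0.1144 [ 0.52  0.07  2.32 -0.6   0.41  2.74]
0.65 -0.08 err 0.119 [ 0.73 -0.27  2.41 -0.46  0.69  2.74]
0.65 -0.15 err 0.1549 [ 0.93 -0.62  2.42 -0.35  1.08  2.74]
```

```bash
sed -i "s/from_euler('y',-dl)/from_euler('y',dl)/" h.py
python3 - <<'E'
s=open('h.py').read();i=s.index("def fk(");s=s[:i]+'''def basis(q):
    r=lambda ax,t:R.from_euler(ax,t)
    W=r('z',q[0]);B=[W.as_matrix()]
    for ax,j in(('y',1),('y',2),('z',3),('y',4)): W=W*r(ax,q[j]);B.append(W.as_matrix())
    B=np.hstack(B); cols=[1,2,3,5,6,8,9,10,12,14]  # base y,z; L1 x,z; L2 x,z; wrist x,y; d x,z
    return B[:,cols],W*r('z',q[5])
def fk(q,k): B,W=basis(q); return B@k,W
'''
open('h.py','w').write(s)
E
python3 - <<'E'
from h import *
from scipy.optimize import least_squares
Q=[[-1.51909,.24573,1.558837,0,1.338694,-.174],[-.895,-.092,1.524,.001,1.703,.019],[-.29,-.69,2.035,.282,1.585,.658],[.109,-.495,2.136,.189,1.206,.994],[.178,-.241,2.174,.201,.903,.995],[.0133,-.7135,2.2446,.2115,1.3291,.9102]]
P=np.array([[.1455,-.633,.2045],[.4232,-.3472,.4247],[.3977,.0801,.3968],[.4245,.2093,.2733],[.4585,.2412,.1548],[.3717,.1741,.2876]])
BB=np.vstack([basis(q)[0] for q in Q]);
k=np.linalg.lstsq(np.vstack([BB,.003*np.eye(10)]),np.r_[P.ravel(),np.zeros(10)],rcond=None)[0];print("k",k.round(3),"maxres",abs(BB@k-P.ravel()).max())
T=R.from_euler('z',np.pi/2);
lo=np.array([-3.13,-1.02,.13,-.95,.21,-2.74]);hi=np.array([3.13,2.26,2.54,4.09,2.88,2.74])
np.save("k.npy",k)
for th in(.35,.45,.55,.65):
    lean=np.pi/2-th-.35;yaw=-.17;Rt=toolR(yaw,lean);f3=np.array([np.cos(yaw),np.sin(yaw),0])
    tip=np.array([.621,.087,.016])+.028*f3; g=tip+.17*(-np.cos(th)*f3+np.array([0,0,np.sin(th)])); p=g+.0188*Rt.as_matrix()[:,2]
    for dx in(0,-.08,-.15):
        def e(q):
            v,W=fk(q,k);return np.r_[(v-(p+dx*f3+[0,0,-dx*.5]))*5,((W*T).inv()*Rt).as_rotvec()]
        best=min((least_squares(e,np.clip(np.array(q0),lo+.01,hi-.01),bounds=(lo,hi)) for q0 in([0,-.7,2.2,.2,1.3,1.2],[0,0,1.5,0,.5,1.5])),key=lambda r:r.cost)
        print(th,dx,"err",abs(best.fun).max().round(4),best.x.round(2))
g,A=gframe(.35)
for n in("top","scene"):
    p,d=grab_frame(n);uv,W=cloud(n,d>0,d);L=(W-g)@A
    for z in(-.07,-.085,-.1,-.12,-.14,-.155,-.165,-.172):
        w=L[(abs(L[:,2]-z)<.006)&(abs(L[:,0])<.03)&(abs(L[:,1])<.04)]
        if len(w)>3: print(n,z,len(w),"x",np.percentile(w[:,0],[10,50,90]).round(3),"y",np.percentile(w[:,1],[3,97]).round(3))
E
```

```text
k [ 0.131  0.257  0.007  0.41   0.043  0.562  0.013 -0.018  0.     0.263] maxres 0.0013203434494594157
0.35 0 err 0.1241 [ 0.08 -0.17  2.46 -0.95  0.21  2.7 ]
0.35 -0.08 err 0.1091 [ 0.24 -0.38  2.54 -0.91  0.44  2.74]
0.35 -0.15 err 0.1555 [ 0.44 -0.54  2.54 -0.8   0.77  2.74]
0.45 0 err 0.0151 [ 0.08 -0.17  2.45 -0.95  0.21  2.69]
0.45 -0.08 err 0.0475 [ 0.19 -0.46  2.54 -0.62  0.46  2.42]
0.45 -0.15 err 0.1103 [ 0.35 -0.64  2.54 -0.58  0.78  2.45]
0.55 0 err 0.0 [ 0.07 -0.18  2.37 -0.47  0.33  2.21]
0.55 -0.08 err 0.0 [ 0.13 -0.51  2.52 -0.38  0.52  2.14]
0.55 -0.15 err 0.0593 [ 0.26 -0.72  2.54 -0.39  0.81  2.21]
0.65 0 err 0.0 [ 0.05 -0.17  2.29 -0.26  0.47  1.98]
0.65 -0.08 err 0.0 [ 0.1  -0.48  2.44 -0.24  0.65  1.99]
0.65 -0.15 err 0.0 [ 0.17 -0.78  2.53 -0.24  0.86  2.02]
top -0.07 14 x [0.001 0.004 0.006] y [-0.006  0.007]
top -0.085 19 x [0.001 0.004 0.006] y [-0.006  0.008]
top -0.1 18 x [-0.002  0.004  0.006] y [-0.006  0.008]
top -0.12 128 x [-0.008  0.001  0.008] y [-0.027  0.025]
top -0.14 22 x [-0.001  0.007  0.008] y [-0.029  0.024]
top -0.155 22 x [-0.002  0.007  0.009] y [-0.029  0.025]
top -0.165 18 x [-0.004  0.007  0.008] y [-0.029  0.026]
top -0.172 13 x [-0.005  0.006  0.007] y [-0.029  0.025]
scene -0.07 35 x [-0.001  0.004  0.006] y [-0.005  0.007]
scene -0.085 36 x [-0.001  0.004  0.006] y [-0.005  0.006]
scene -0.1 38 x [-0.001  0.003  0.006] y [-0.005  0.01 ]
scene -0.12 117 x [-0.006  0.005  0.009] y [-0.027  0.024]
scene -0.14 7 x [-0.01  -0.005  0.002] y [-0.028  0.02 ]
scene -0.165 8 x [0.007 0.009 0.01 ] y [-0.027  0.026]
scene -0.172 9 x [0.006 0.009 0.01 ] y [-0.027  0.025]
```

The fit is good to 1.3 mm, and the grabber sits at the nominal angle in the hand. Next I'll scan the grabber slope and tray yaw for feasible poses.

```bash
cat >> h.py <<'E'
from scipy.optimize import least_squares
K=np.load("k.npy");TC=R.from_euler('z',np.pi/2)
LO=np.array([-3.13,-1.02,.13,-.95,.21,-2.74])+.03;HI=np.array([3.13,2.26,2.54,4.09,2.88,2.74])-.03
def pose(tip,yaw,th):  # tool pose putting the gripper-axis point 170 mm down the grabber at tip
    Rt=toolR(yaw,np.pi/2-th-.35);f=np.array([np.cos(yaw),np.sin(yaw),0])
    return np.array(tip)+.17*(-np.cos(th)*f+np.array([0,0,np.sin(th)]))+.0188*Rt.as_matrix()[:,2],Rt
def ik(p,Rt,q0s=([0,-.5,2.2,0,.8,1.7],[-.8,-.3,2,0,.8,1.5],[-.8,-.3,2,.8,1,0.3],[-.8,-.3,2,-.5,1,2.5])):
    def e(q): v,W=fk(q,K);return np.r_[(v-p)*5,((W*TC).inv()*Rt).as_rotvec()]
    b=min((least_squares(e,q0,bounds=(LO,HI)) for q0 in q0s),key=lambda r:r.cost); return abs(b.fun).max(),b.x
E
python3 - <<'E'
from h import *
for th in(.6,.7):
    f=np.array([np.cos(-.17),np.sin(-.17),0]);t=np.array([.621,.088,.014])+.028*f
    for d in([0,0,0],[0,0,.015],[-.07,0,.02],[-.11,0,.03],[-.11,0,.1]):
        e,q=ik(*pose(t+d[0]*f+[0,0,d[2]],-.17,th));print(th,d,round(e,3),q.round(2))
    tx=np.array([.864,-.503,0]);ty=np.array([.503,.864,0]);c=np.array([.4638,-.2827,.0])
    for rel in(-1.2,-.9,-.6,-.3,0,.3,.6,.9,1.2):
        y=-.527+rel;f=np.array([np.cos(y),np.sin(y),0]); r=[]
        for bx in(0.01,.03):
            for z in(.019,.1):
                e,q=ik(*pose(c+bx*tx-.02*ty-.012*f+[0,0,z],y,th)); r+= [round(e,3)]
        print(th,"rel",rel,r,q.round(2))
E
```

```text
0.6 [0, 0, 0] 0.0 [ 0.06 -0.17  2.33 -0.35  0.4   2.08]
0.6 [0, 0, 0.015] 0.0 [ 0.06 -0.2   2.32 -0.32  0.43  2.05]
0.6 [-0.07, 0, 0.02] 0.0 [ 0.11 -0.42  2.47 -0.34  0.51  2.1 ]
0.6 [-0.11, 0, 0.03] 0.029 [ 0.16 -0.53  2.51 -0.35  0.63  2.14]
0.6 [-0.11, 0, 0.1] 0.0 [ 0.15 -0.7   2.48 -0.26  0.78  2.02]
0.6 rel -1.2 [np.float64(0.317), np.float64(0.266), np.float64(0.316), np.float64(0.265)] [-0.44 -0.11  2.01 -0.34  1.06  2.71]
0.6 rel -0.9 [np.float64(0.167), np.float64(0.117), np.float64(0.168), np.float64(0.119)] [-0.41 -0.27  2.19 -0.48  0.94  2.71]
0.6 rel -0.6 [np.float64(0.005), np.float64(0.0), np.float64(0.009), np.float64(0.0)] [-0.45 -0.45  2.37 -0.54  0.79  2.55]
0.6 rel -0.3 [np.float64(0.093), np.float64(0.032), np.float64(0.051), np.float64(0.0)] [-0.72 -0.71  2.5  -0.09  0.73  1.72]
0.6 rel 0 [np.float64(0.136), np.float64(0.066), np.float64(0.089), np.float64(0.024)] [-1.06 -0.77  2.51  0.37  0.91  0.88]
0.6 rel 0.3 [np.float64(0.04), np.float64(0.0), np.float64(0.006), np.float64(0.0)] [-1.31 -0.65  2.45  0.62  1.1   0.26]
0.6 rel 0.6 [np.float64(0.0), np.float64(
[... 1011 characters left out ...]
loat64(0.018), np.float64(0.0), np.float64(0.0), np.float64(0.0)] [-0.73 -0.62  2.41 -0.06  0.84  1.69]
0.7 rel 0 [np.float64(0.047), np.float64(0.0), np.float64(0.001), np.float64(0.0)] [-1.01 -0.69  2.43  0.29  0.95  0.97]
0.7 rel 0.3 [np.float64(0.0), np.float64(0.0), np.float64(0.0), np.float64(0.0)] [-1.22 -0.58  2.37  0.49  1.1   0.41]
0.7 rel 0.6 [np.float64(0.0), np.float64(0.0), np.float64(0.0), np.float64(0.0)] [-1.31 -0.37  2.23  0.55  1.23  0.02]
0.7 rel 0.9 [np.float64(0.0), np.float64(0.0), np.float64(0.0), np.float64(0.0)] [-1.31 -0.15  2.05  0.53  1.34 -0.26]
0.7 rel 1.2 [np.float64(0.0), np.float64(0.0), np.float64(0.0), np.float64(0.0)] [-1.27  0.05  1.85  0.48  1.46 -0.49]
```

```bash
python3 - <<'E'
from h import *
f=np.array([np.cos(-.17),np.sin(-.17),0]);ne=np.array([.621,.088,0])
T=[("A",pose([.46,.13,.16],.3,.8)),("B",pose(ne-.09*f+[0,0,.06],-.17,.7)),("B2",pose(ne-.07*f+[0,0,.014],-.17,.7)),("C",pose(ne+.026*f+[0,0,.014],-.17,.7))]
for n,(p,Rt) in T:
    e,q=ik(p,Rt);print(n,round(e,3),q.round(2));go(p,Rt)
p,Rt=T[0][1]; 
for n in(1,2,3):
    p0,R0=T[n-1][1];p1,R1=T[n][1];print(n,"rel",(R0.inv().apply(p1-p0)*1000).round(1),(R0.inv()*R1).as_rotvec().round(3))
E
```

```text
A 0.0 [-0.21 -0.96  2.41  0.21  1.32  1.05]
delta [-63.0, 51.6, -3.8] rot [-0.1334, 0.0725, 0.3271] |d| 82 ang 20.7
B 0.0 [ 0.12 -0.58  2.46 -0.21  0.77  1.98]
delta [-41.8, 66.7, 122.6] rot [-0.3476, 0.1637, 0.7473] |d| 146 ang 48.1
B2 0.0 [ 0.1  -0.42  2.46 -0.24  0.62  2.  ]
delta [-44.7, 81.4, 170.4] rot [-0.3476, 0.1637, 0.7473] |d| 194 ang 48.1
C 0.0 [ 0.04 -0.16  2.25 -0.2   0.54  1.93]
delta [16.7, 151.8, 192.6] rot [-0.3476, 0.1637, 0.7473] |d| 246 ang 48.1
1 rel [ 13.1  -7.7 128.1] [-0.213  0.098  0.419]
2 rel [-5.5  0.  49.9] [0. 0. 0.]
3 rel [83.3  0.  47.8] [0. 0. 0.]
```

```bash
python3 -m crank '{"rot":[[-0.033,0.018,0.08],[-0.067,0.036,0.16],[-0.1,0.054,0.24],[-0.133,0.072,0.327],[-0.18,0.09,0.41],[-0.23,0.11,0.5],[-0.27,0.13,0.58],[-0.31,0.15,0.66],[-0.348,0.164,0.747],[-0.348,0.164,0.747],[-0.348,0.164,0.747]],"delta_pos":[[-16,13,-1],[-32,26,-2],[-48,39,-3],[-63,52,-4],[-59,55,21],[-55,58,46],[-51,61,71],[-46,64,97],[-42,67,123],[-42,67,123],[-42,67,123]],"gripper":[0.6,0.6,0.6,0.6,0.6,0.6,0.6,0.6,0.6,0.6,0.6]}'
python3 - <<'E'
from h import *
p,d=grab_frame("scene");q,e=grab_frame("top")
cv2.imwrite("pics/b.png",np.hstack([cv2.resize(p[130:330,220:420],(400,400)),cv2.resize(q[100:300,180:380],(400,400))]))
g,A=gframe(.35)
for n,d in(("top",e),("scene",d)):
    uv,W=cloud(n,d>0,d);L=(W-g)@A
    for z in(-.085,-.14,-.155,-.165,-.172):
        w=L[(abs(L[:,2]-z)<.006)&(abs(L[:,0])<.03)&(abs(L[:,1])<.04)]
        if len(w)>3: print(n,z,len(w),"x",np.percentile(w[:,0],[10,50,90]).round(3),"y",np.percentile(w[:,1],[3,97]).round(3))
f=np.array([np.cos(-.17),np.sin(-.17),0]);ne=np.array([.621,.088,0])
go(*pose(ne-.07*f+[0,0,.014],-.17,.7));go(*pose(ne+.026*f+[0,0,.014],-.17,.7))
E
```

```text
clock: 6.17
position: [0.412, 0.1241, 0.1501]
eef_rot: [0.022, 0.964, -0.081, 0.254]
force: [-0.3, -0.1, -1.3]
opening: 0.0567
grip_force: 15.7
top -0.085 18 x [-0.002  0.001  0.006] y [-0.006  0.008]
top -0.14 22 x [-0.001  0.005  0.009] y [-0.029  0.025]
top -0.155 25 x [-0.002  0.006  0.009] y [-0.028  0.025]
top -0.165 16 x [-0.     0.006  0.008] y [-0.029  0.025]
top -0.172 9 x [0.001 0.005 0.008] y [-0.028  0.024]
scene -0.085 30 x [-0.004  0.     0.003] y [-0.003  0.01 ]
scene -0.14 44 x [-0.009  0.002  0.005] y [-0.027  0.027]
scene -0.155 42 x [-0.011  0.002  0.005] y [-0.027  0.027]
scene -0.165 44 x [-0.011  0.002  0.004] y [-0.026  0.027]
scene -0.172 19 x [-0.012  0.003  0.004] y [-0.026  0.027]
delta [-6.2, -0.1, 50.0] rot [-0.0003, -0.0012, 0.0011] |d| 50 ang 0.1
delta [77.0, -0.0, 97.9] rot [-0.0003, -0.0012, 0.0011] |d| 125 ang 0.1
```

View pics/b.png

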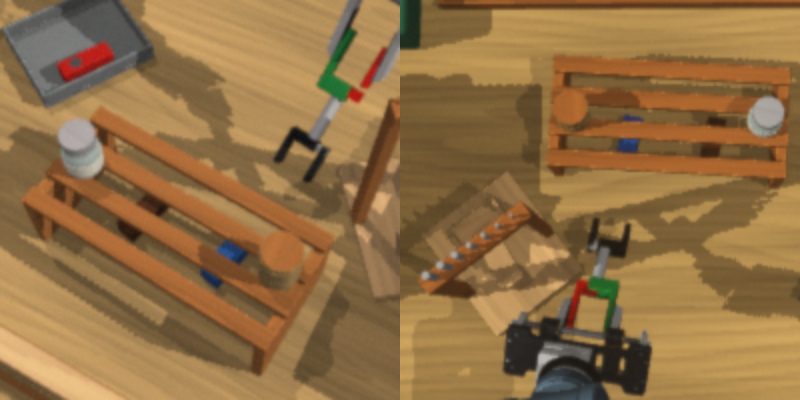

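The jaws at top crop (608,240) point at the blue blank at (630,130). I'm lowering them and going in under the shelf.

```bash
python3 -m crank '{"rot":[[0,0,0],[0,0,0],[0,0,0],[0,0,0],[0,0,0],[0,0,0],[0,0,0],[0,0,0],[0,0,0],[0,0,0],[0,0,0],[0,0,0]],"delta_pos":[[-2,0,16],[-4,0,32],[-5,0,48],[8,0,56],[21,0,63],[34,0,71],[45,0,77],[55,0,83],[64,0,88],[72,0,92],[78,0,96],[78,0,96]],"gripper":[0.6,0.6,0.6,0.6,0.6,0.6,0.6,0.6,0.6,0.6,0.6,0.6]}'
python3 - <<'E'
from h import *
p,d=grab_frame("scene");q,e=grab_frame("top")
cv2.imwrite("pics/cc.png",np.hstack([cv2.resize(p[190:310,270:390],(400,400),interpolation=2),cv2.resize(q[120:240,230:350],(400,400),interpolation=2)]))
f=np.array([np.cos(-.17),np.sin(-.17),0]);ne=np.array([.621,.088,0])
go(*pose(ne+.026*f+[0,0,.016],-.17,.7))
E
```

```text
clock: 7.27
position: [0.5297, 0.1029, 0.1116]
eef_rot: [0.022, 0.962, -0.083, 0.259]
force: [0.6, -0.8, -1.2]
opening: 0.057
grip_force: 15.7
delta [-1.1, -0.6, 0.9] rot [0.0001, -0.0033, -0.0008] |d| 2 ang 0.2
```

View pics/cc.png

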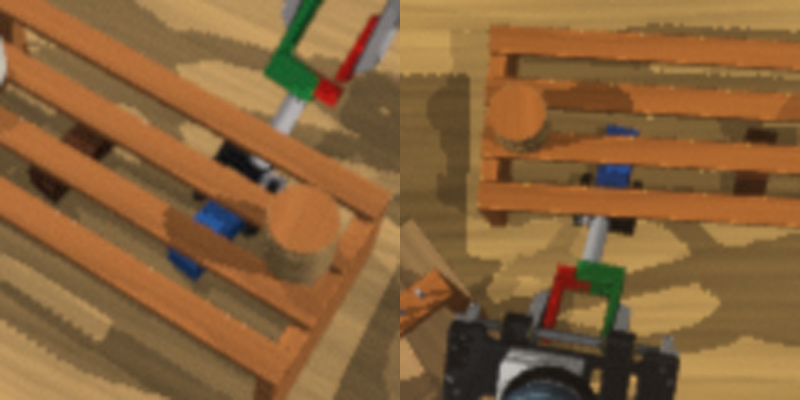

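In the top half the blank at (617,170) lies between the jaws at (582,185) and (640,185), and no contact force shows. I'll squeeze gradually.

```bash
python3 -m crank '{"rot":[[0,0,0],[0,0,0],[0,0,0],[0,0,0],[0,0,0],[0,0,0],[0,0,0],[0,0,0],[0,0,0],[0,0,0],[0,0,0],[0,0,0]],"delta_pos":[[0,0,0],[0,0,0],[0,0,0],[0,0,0],[0,0,0],[0,0,0],[0,0,0],[0,0,0],[0,0,0],[0,0,0],[0,0,0],[0,0,0]],"gripper":[0.57,0.54,0.51,0.48,0.45,0.42,0.4,0.35,0.3,0.3,0.3,0.3]}'
```

```text
clock: 8.37
position: [0.5281, 0.1035, 0.1103]
eef_rot: [0.022, 0.962, -0.082, 0.258]
force: [0.4, 0.2, -0.8]
opening: 0.0454
grip_force: 30.0
```

```bash
python3 -m crank '{"rot":[[0,0,0],[0,0,0],[0,0,0],[0,0,0],[0,0,0],[0,0,0],[0,0,0],[0,0,0],[0,0,0],[0,0,0],[0,0,0],[0,0,0]],"delta_pos":[[1,0,-2],[3,0,-5],[6,0,-10],[0,0,-14],[-10,0,-20],[-22,0,-27],[-35,0,-34],[-48,0,-42],[-61,0,-49],[-75,0,-57],[-89,0,-65],[-89,0,-65]],"gripper":[0.3,0.3,0.3,0.3,0.3,0.3,0.3,0.3,0.3,0.3,0.3,0.3]}'
python3 -m crank '{"rot":[[0,0,0],[0,0,0],[0,0,0],[0,0,0],[0,0,0],[0,0,0]],"delta_pos":[[5,0,-9],[10,0,-18],[16,0,-28],[23,0,-40],[30,0,-52],[30,0,-52]],"gripper":[0.3,0.3,0.3,0.3,0.3,0.3]}'
python3 - <<'E'
from h import *
p,d=grab_frame("scene");q,e=grab_frame("top")
cv2.imwrite("pics/d.png",np.hstack([cv2.resize(p[130:290,270:430],(400,400),interpolation=2),cv2.resize(q[120:280,220:380],(400,400),interpolation=2)]))
print(arm.state()["joint_pos"].round(3))
for n,p,d in(("top",q,e),("scene",p,d)):
    H=hsv(p);h,s,v=[H[...,i].astype(int) for i in range(3)]
    bm=(abs(h-115)<18)&(s>100)&(v>40);u,Q=cloud(n,bm,d);Q=Q[(abs(Q[:,1]-.1)<.08)&(abs(Q[:,0]-.57)<.12)]
    t=Q[Q[:,2]>np.percentile(Q[:,2],90)-.012]; A=np.c_[t[:,:2],np.ones(len(t))];print(n,len(t),t.mean(0).round(3),np.linalg.lstsq(A,t[:,2],rcond=None)[0].round(3),cv2.minAreaRect(t[:,:2].astype(np.float32)), Q.min(0).round(3))
    _,Q=cloud(n,(v<45)&(s<120),d)
tx=np.array([.864,-.503,0]);ty=np.array([.503,.864,0]);c=np.array([.4638,-.2827,.0]);y=-.077;f=np.array([np.cos(y),np.sin(y),0])
E
```

```text
clock: 9.37
position: [0.4177, 0.1226, 0.1211]
eef_rot: [0.022, 0.963, -0.082, 0.258]
force: [-0.2, -0.7, -2.2]
opening: 0.0457
grip_force: 30.0
clock: 9.87
position: [0.4223, 0.1222, 0.1861]
eef_rot: [0.021, 0.961, -0.082, 0.262]
force: [1.0, 1.0, -1.6]
opening: 0.0452
grip_force: 30.0
[ 0.114 -0.617  2.412 -0.188  0.848  1.945]
top 209 [0.555 0.098 0.102] [-0.012 -0.011  0.109] ((0.5562093257904053, 0.09751921892166138), (0.027248194441199303, 0.0735572800040245), 81.10066986083984) [0.52  0.081 0.093]
scene 293 [0.559 0.1   0.104] [-0.029 -0.002  0.121] ((0.5578636527061462, 0.09930076450109482), (0.03005197085440159, 0.07640549540519714), 82.13887786865234) [0.52  0.081 0.083]
```

View pics/d.png

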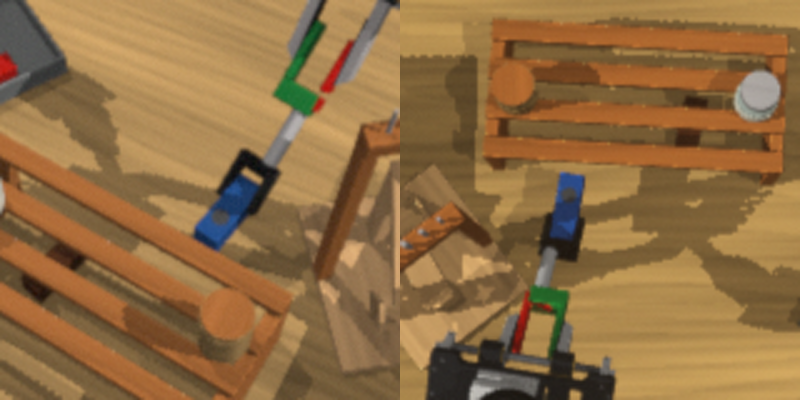

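The blank is out and level in the jaws, at top crop (568,205). The jar, the discs and the dark blank have not moved. I'll check a path to the tray.

```bash
python3 - <<'E'
from h import *
p0,R0=tool();m=R0.as_matrix();print("lean",np.arccos(-m[2,2]),"yaw",np.arctan2(m[1,2],m[0,2]),"roll",m[2,1])
y0=np.arctan2(m[1,2],m[0,2])
W=[([.44,.10,.27],0),([.46,0,.31],0),([.45,-.10,.31],.03),([.40,-.20,.28],.06),([.315,-.294,.22],.09),([.315,-.294,.16],.09),([.315,-.294,.118],.09)]
q=arm.state()["joint_pos"];pp=p0;RR=R0
for p,dy in W:
    Rt=R.from_euler('z',dy)*R0; p=np.array(p)
    for a in(.5,1):
        e,q=ik(pp+a*(p-pp),Rt,[np.clip(q,LO+.001,HI-.001)]);print(p,a,round(e,3),q.round(2))
    go(p,Rt);pp=p
E
```

```text
lean 0.5252271196701709 yaw -0.16950989400109187 roll -0.0006345298685541331
[0.44 0.1  0.27] 0.5 0.0 [ 0.07 -0.64  2.36 -0.15  0.92  1.88]
[0.44 0.1  0.27] 1 0.0 [ 0.04 -0.65  2.29 -0.12  1.    1.82]
delta [63.8, 18.3, -64.2] rot [0.0, 0.0, 0.0] |d| 92 ang 0.0
[0.46 0.   0.31] 0.5 0.0 [-0.13 -0.68  2.26 -0.02  1.04  1.62]
[0.46 0.   0.31] 1 0.0 [-0.28 -0.68  2.22  0.06  1.08  1.44]
delta [115.6, 113.5, -80.5] rot [0.0, 0.0, 0.0] |d| 181 ang 0.0
[ 0.45 -0.1   0.31] 0.5 0.0 [-0.46 -0.7   2.23  0.18  1.11  1.22]
[ 0.45 -0.1   0.31] 1 0.0 [-0.61 -0.69  2.22  0.25  1.14  1.05]
delta [121.8, 213.7, -77.0] rot [0.015, -0.0, -0.026] |d| 258 ang 1.7
[ 0.4  -0.2   0.28] 0.5 0.0 [-0.81 -0.71  2.26  0.35  1.2   0.81]
[ 0.4  -0.2   0.28] 1 0.0 [-0.98 -0.7   2.28  0.42  1.23  0.63]
delta [78.9, 320.8, -67.3] rot [0.0301, -0.0, -0.0519] |d| 337 ang 3.4
[ 0.315 -0.294  0.22 ] 0.5 0.0 [-1.19 -0.68  2.32  0.49  1.28  0.38]
[ 0.315 -0.294  0.22 ] 1 0.0 [-1.36 -0.61  2.34  0.52  1.3   0.17]
delta [-9.8, 427.9, -49.4] rot [0.0451, -0.0001, -0.0779] |d| 431 ang 5.2
[ 0.315 -0.294  0.16 ] 0.5 0.0 [-1.37 -0.58  2.37  0.53  1.24  0.14]
[ 0.315 -0.294  0.16 ] 1 0.0 [-1.37 -0.54  2.4   0.55  1.17  0.09]
delta [-39.9, 427.9, 2.5] rot [0.0451, -0.0001, -0.0779] |d| 430 ang 5.2
[ 0.315 -0.294  0.118] 0.5 0.0 [-1.37 -0.5   2.42  0.56  1.13  0.06]
[ 0.315 -0.294  0.118] 1 0.0 [-1.37 -0.46  2.44  0.58  1.08  0.03]
delta [-61.0, 427.9, 38.8] rot [0.0451, -0.0001, -0.0779] |d| 434 ang 5.2
```

```bash
python3 -m crank '{"rot":[[0,0,0],[0,0,0],[0,0,0],[0,0,0],[0,0,0],[0,0,0],[0,0,0],[0,0,0],[0.004,0,-0.006],[0.007,0,-0.013],[0.011,0,-0.02],[0.015,0,-0.026]],"delta_pos":[[13,2,-13],[30,5,-30],[47,10,-47],[64,18,-64],[77,42,-68],[90,66,-72],[103,90,-76],[116,114,-80],[119,139,-80],[121,164,-79],[122,189,-78],[122,214,-77]],"gripper":[0.3,0.3,0.3,0.3,0.3,0.3,0.3,0.3,0.3,0.3,0.3,0.3]}'
python3 - <<'E'
from h import *
p0,R0=tool();m=R0.as_matrix();y0=np.arctan2(m[1,2],m[0,2])
for p,y in[([.4,-.2,.28],-.11),([.315,-.294,.22],-.08),([.315,-.294,.16],-.08)]: go(p,toolR(y,.525))
E
```

```text
clock: 10.97
position: [0.4493, -0.1016, 0.3082]
eef_rot: [0.018, 0.964, -0.068, 0.258]
force: [-0.5, -0.5, -1.5]
opening: 0.0449
grip_force: 30.0
delta [-44.4, 104.3, 6.9] rot [0.0149, 0.0026, -0.0267] |d| 114 ang 1.8
delta [-135.8, 209.3, 23.5] rot [0.0299, 0.0026, -0.0527] |d| 251 ang 3.5
delta [-165.8, 209.4, 75.5] rot [0.0299, 0.0026, -0.0527] |d| 278 ang 3.5
```

```bash
python3 -m crank '{"rot":[[0.004,0,-0.006],[0.008,0,-0.013],[0.011,0,-0.02],[0.015,0,-0.027],[0.019,0,-0.033],[0.023,0,-0.04],[0.026,0,-0.046],[0.03,0,-0.053],[0.03,0,-0.053],[0.03,0,-0.053],[0.03,0,-0.053],[0.03,0,-0.053]],"delta_pos":[[-10,26,2],[-21,52,3],[-32,78,5],[-44,104,7],[-67,130,11],[-90,157,15],[-113,183,19],[-136,209,23],[-146,209,41],[-156,209,58],[-166,209,75],[-166,209,75]],"gripper":[0.3,0.3,0.3,0.3,0.3,0.3,0.3,0.3,0.3,0.3,0.3,0.3]}'
python3 - <<'E'
from h import *
p,d=grab_frame("scene");q,e=grab_frame("top")
cv2.imwrite("pics/e.png",np.hstack([cv2.resize(p[80:240,180:340],(400,400),interpolation=2),cv2.resize(q[160:320,340:500],(400,400),interpolation=2)]))
tx=np.array([.864,-.503]);ty=np.array([.503,.864]);c=np.array([.4638,-.2827])
for n,p,d in(("top",q,e),("scene",p,d)):
    H=hsv(p);h,s,v=[H[...,i].astype(int) for i in range(3)]
    bm=(abs(h-115)<18)&(s>100)&(v>40);u,Q=cloud(n,bm,d);Q=Q[(abs(Q[:,1]+.3)<.1)&(abs(Q[:,0]-.46)<.13)&(Q[:,2]>.02)]
    t=Q[Q[:,2]>np.percentile(Q[:,2],90)-.012]; A=np.c_[t[:,:2],np.ones(len(t))];print(n,len(t),t.mean(0).round(4),np.linalg.lstsq(A,t[:,2],rcond=None)[0].round(3),cv2.minAreaRect(t[:,:2].astype(np.float32)),"tray",(t.mean(0)[:2]-c)@tx,(t.mean(0)[:2]-c)@ty)
p0,R0=tool();print("down in tool",R0.inv().apply([0,0,-1]))
E
```

```text
clock: 11.97
position: [0.3139, -0.2895, 0.156]
eef_rot: [0.006, 0.966, -0.04, 0.257]
force: [-0.4, 0.6, -1.6]
opening: 0.0449
grip_force: 30.0
top 224 [ 0.45   -0.3021  0.0749] [-0.014  0.015  0.086] ((0.4505924880504608, -0.3023586571216583), (0.028699612244963646, 0.07441624253988266), 87.46695709228516) tray -0.0021462713144061547 -0.023689796068741577
scene 208 [ 0.4523 -0.2988  0.0716] [-0.051 -0.056  0.078] ((0.44854313135147095, -0.3002246022224426), (0.03374833986163139, 0.07822972536087036), 84.72757720947266) tray -0.0018233468861456451 -0.01965028746502228
down in tool [-0.49937915  0.00205516  0.86638112]
```

View pics/e.png

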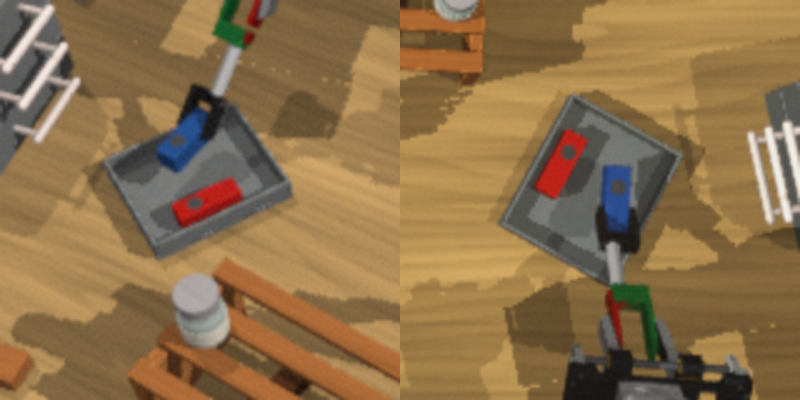

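The blank at top crop (618,190) is over the free part of the tray and clear of the red blank at (560,165). I'll lower it about 40 mm.

```bash
python3 -m crank '{"rot":[[0,0,0],[0,0,0],[0,0,0],[0,0,0],[0,0,0],[0,0,0],[0,0,0],[0,0,0],[0,0,0],[0,0,0]],"delta_pos":[[-3,0,5],[-6,0,10],[-9,0,16],[-12,0,21],[-14,0,25],[-16,0,28],[-18,0,30],[-18,0,32],[-19,0,33],[-19,0,33]],"gripper":[0.3,0.3,0.3,0.3,0.3,0.3,0.3,0.3,0.3,0.3]}'
python3 - <<'E'
from h import *
tx=np.array([.864,-.503]);ty=np.array([.503,.864]);c=np.array([.4638,-.2827])
for n in("top","scene"):
    p,d=grab_frame(n)
    H=hsv(p);h,s,v=[H[...,i].astype(int) for i in range(3)]
    bm=(abs(h-115)<18)&(s>100)&(v>40);u,Q=cloud(n,bm,d);Q=Q[(abs(Q[:,1]+.3)<.1)&(abs(Q[:,0]-.46)<.13)&(Q[:,2]>.015)]
    t=Q[Q[:,2]>np.percentile(Q[:,2],90)-.012]; A=np.c_[t[:,:2],np.ones(len(t))];print(n,len(t),t.mean(0).round(4),np.median(t[:,2]),np.linalg.lstsq(A,t[:,2],rcond=None)[0].round(3),"tray",(t.mean(0)[:2]-c)@tx,(t.mean(0)[:2]-c)@ty)
print(arm.state()["force"],tool()[0])
E
```

```text
clock: 12.9
position: [0.3155, -0.2922, 0.1234]
eef_rot: [0.01, 0.965, -0.038, 0.259]
force: [0.4, -0.3, -2.2]
opening: 0.0452
grip_force: 30.0
top 222 [ 0.4511 -0.3042  0.0401] 0.040002451012167595 [-0.004 -0.002  0.041] tray -0.00017718442992695812 -0.02495787696183512
scene 198 [ 0.4535 -0.302   0.0398] 0.0402723340818793 [-0.047 -0.012  0.057] tray 0.000793867047608096 -0.021890985085496265
[ 0.3857904   0.08757555 -2.01198534] [ 0.3156011  -0.29244895  0.12379885]
```

```bash
python3 -m crank '{"rot":[[0,0,0],[0,0,0],[0,0,0],[0,0,0],[0,0,0]],"delta_pos":[[-1,0,2],[-2,0,3],[-2.5,0,4],[-3,0,5],[-3,0,5]],"gripper":[0.3,0.3,0.3,0.3,0.3]}'
python3 -m crank '{"rot":[[0,0,0],[0,0,0],[0,0,0]],"delta_pos":[[-0.5,0,1],[-1,0,1.5],[-1,0,1.5]],"gripper":[0.3,0.3,0.3]}'
```

```text
clock: 13.42
position: [0.3154, -0.2921, 0.1175]
eef_rot: [0.01, 0.965, -0.038, 0.259]
force: [-0.3, 0.2, -2.4]
opening: 0.0448
grip_force: 30.0
clock: 13.67
position: [0.3154, -0.2924, 0.1161]
eef_rot: [0.01, 0.965, -0.038, 0.259]
force: [0.1, -0.4, -1.3]
opening: 0.045
grip_force: 30.0
```

Force is starting to fall off, so I'll go about 1 mm further and then release slowly.

```bash
python3 -m crank '{"rot":[[0,0,0],[0,0,0],[0,0,0]],"delta_pos":[[-0.5,0,1],[-0.5,0,1],[-0.5,0,1]],"gripper":[0.3,0.3,0.3]}'
python3 -m crank '{"rot":[[0,0,0],[0,0,0],[0,0,0],[0,0,0],[0,0,0],[0,0,0],[0,0,0],[0,0,0],[0,0,0],[0,0,0],[0,0,0],[0,0,0]],"delta_pos":[[0,0,0],[0,0,0],[0,0,0],[0,0,0],[0,0,0],[0,0,0],[0,0,0],[0,0,0],[0,0,0],[0,0,0],[0,0,0],[0,0,0]],"gripper":[0.46,0.48,0.5,0.52,0.54,0.56,0.58,0.6,0.61,0.61,0.61,0.61]}'
python3 - <<'E'
from h import *
tx=np.array([.864,-.503]);ty=np.array([.503,.864]);c=np.array([.4638,-.2827])
g,G=gframe(.35)
for n in("top","scene"):
    p,d=grab_frame(n)
    H=hsv(p);h,s,v=[H[...,i].astype(int) for i in range(3)]
    bm=(abs(h-115)<18)&(s>100)&(v>40);u,Q=cloud(n,bm,d);Q=Q[(abs(Q[:,1]+.3)<.1)&(abs(Q[:,0]-.46)<.13)&(Q[:,2]>.015)]
    t=Q[Q[:,2]>np.percentile(Q[:,2],90)-.012]; A=np.c_[t[:,:2],np.ones(len(t))];print(n,len(t),t.mean(0).round(4),np.median(t[:,2]),np.linalg.lstsq(A,t[:,2],rcond=None)[0].round(3),"tray",(t.mean(0)[:2]-c)@tx,(t.mean(0)[:2]-c)@ty)
    uv,W=cloud(n,d>0,d);L=(W-g)@G
    for z in(-.085,-.14,-.165):
        w=L[(abs(L[:,2]-z)<.006)&(abs(L[:,0])<.03)&(abs(L[:,1])<.04)]
        print(z,len(w),"x",np.percentile(w[:,0],[10,50,90]).round(3),"y",np.percentile(w[:,1],[3,97]).round(3))
    b=(Q-g)@G;print("blue y in grabber",np.percentile(b[:,1],[2,98]).round(4))
E
```

```text
clock: 13.92
position: [0.3157, -0.2927, 0.1155]
eef_rot: [0.011, 0.965, -0.038, 0.259]
force: [-0.6, -0.2, 1.8]
opening: 0.0454
grip_force: 30.0
clock: 14.92
position: [0.3154, -0.2923, 0.1149]
eef_rot: [0.01, 0.965, -0.038, 0.259]
force: [-0.4, 0.3, -0.6]
opening: 0.058
grip_force: 15.1
top 224 [ 0.4498 -0.3039  0.0329] 0.03270343962134126 [-0.001 -0.017  0.028] tray -0.001456364887042099 -0.025323176786670332
-0.085 20 x [-0.001  0.004  0.006] y [-0.006  0.008]
-0.14 28 x [-0.009  0.005  0.009] y [-0.035  0.027]
-0.165 109 x [-0.025  0.005  0.014] y [-0.028  0.039]
blue y in grabber [-0.0151  0.0128]
scene 216 [ 0.452  -0.3015  0.0321] 0.03288606129987731 [-0.023 -0.029  0.034] tray -0.0007026135403318442 -0.022187071453478233
-0.085 22 x [-0.001  0.003  0.006] y [-0.003  0.01 ]
-0.14 59 x [-0.012 -0.001  0.009] y [-0.027  0.028]
-0.165 103 x [-0.025  0.006  0.013] y [-0.027  0.037]
blue y in grabber [-0.0196  0.0152]
```

The blank lies flat on the floor of the tray (top at 33 mm) and the jaws are open on both sides of it. I'll lift straight up and plan the return.

```bash
python3 -m crank '{"rot":[[0,0,0],[0,0,0],[0,0,0],[0,0,0],[0,0,0],[0,0,0],[0,0,0],[0,0,0],[0,0,0],[0,0,0]],"delta_pos":[[2.5,0,-4.5],[5,0,-9],[10,0,-17],[15,0,-26],[21,0,-36],[28,0,-48],[36,0,-62],[45,0,-78],[55,0,-95],[55,0,-95]],"gripper":[0.61,0.61,0.61,0.61,0.61,0.61,0.61,0.61,0.61,0.61]}'
python3 - <<'E'
from h import *
p0,R0=tool();print(p0)
A=pose([.46,.13,.16],.3,.8);Ro=toolR(.651,.35)
W=[([.40,-.20,.28],toolR(-.06,.525)),([.45,-.10,.31],toolR(0,.5)),([.45,0,.31],toolR(.1,.47)),(A[0]+[.02,-.02,.04],A[1]),A,([.3717,.1741,.2876],Ro)]
q=arm.state()["joint_pos"];pp=p0;RR=R0
for p,Rt in W:
    p=np.array(p)
    for a in(.5,1):
        Rm=RR*R.from_rotvec(a*(RR.inv()*Rt).as_rotvec())
        e,q=ik(pp+a*(p-pp),Rm,[np.clip(q,LO+.001,HI-.001)]);print(p.round(3),a,round(e,3),q.round(2))
    go(p,Rt);pp=p;RR=Rt
E
```

```text
clock: 15.85
position: [0.3162, -0.2945, 0.2302]
eef_rot: [0.015, 0.965, -0.037, 0.26]
force: [-0.7, 0.2, -1.5]
opening: 0.0578
grip_force: 15.1
[ 0.31616697 -0.29450278  0.23018721]
[ 0.4  -0.2   0.28] 0.5 0.0 [-1.19 -0.68  2.31  0.49  1.29  0.37]
[ 0.4  -0.2   0.28] 1 0.0 [-0.99 -0.68  2.27  0.44  1.25  0.56]
delta [91.2, -100.4, -5.6] rot [0.0177, -0.0024, -0.0125] |d| 136 ang 1.2
[ 0.45 -0.1   0.31] 0.5 0.0 [-0.83 -0.69  2.24  0.38  1.23  0.71]
[ 0.45 -0.1   0.31] 1 0.0 [-0.65 -0.66  2.2   0.32  1.21  0.86]
delta [143.0, -203.8, -11.2] rot [0.0471, -0.0271, -0.0649] |d| 249 ang 4.9
[0.45 0.   0.31] 0.5 0.0 [-0.53 -0.68  2.21  0.28  1.21  0.95]
[0.45 0.   0.31] 1 0.0 [-0.39 -0.68  2.21  0.23  1.2   1.04]
delta [136.6, -303.5, -16.0] rot [0.0939, -0.0565, -0.1535] |d| 333 ang 10.8
[0.374 0.077 0.305] 0.5 0.0 [-0.34 -0.79  2.27  0.23  1.29  1.01]
[0.374 0.077 0.305] 1 0.0 [-0.27 -0.89  2.31  0.23  1.37  1.  ]
delta [63.7, -374.5, -53.2] rot [0.1814, -0.1037, -0.3339] |d| 384 ang 22.6
[0.354 0.097 0.265] 0.5 0.0 [-0.24 -0.93  2.36  0.22  1.35  1.02]
[0.354 0.097 0.265] 1 0.0 [-0.21 -0.96  2.41  0.21  1.32  1.05]
delta [25.0, -393.2, -29.6] rot [0.1814, -0.1037, -0.3339] |d| 395 ang 22.6
[0.372 0.174 0.288] 0.5 0.0 [-0.09 -0.84  2.33  0.21  1.32  0.99]
[0.372 0.174 0.288] 1 0.0 [ 0.01 -0.71  2.24  0.21  1.33  0.91]
delta [46.7, -471.0, -44.2] rot [0.3186, -0.1662, -0.6586] |d| 475 ang 43.0
```

```bash
python3 -m crank '{"rot":[[0,0,0],[0.01,0,-0.006],[0.014,0,-0.01],[0.018,-0.002,-0.013],[0.025,-0.009,-0.026],[0.032,-0.015,-0.04],[0.04,-0.02,-0.052],[0.047,-0.027,-0.065],[0.059,-0.034,-0.087],[0.07,-0.042,-0.11],[0.082,-0.049,-0.13],[0.094,-0.056,-0.153]],"delta_pos":[[18,-18,-1],[40,-42,-2],[65,-70,-4],[91,-100,-6],[104,-126,-7],[117,-152,-8],[130,-178,-10],[143,-204,-11],[142,-229,-12],[140,-254,-13],[138,-279,-15],[137,-303,-16]],"gripper":[0.61,0.61,0.61,0.61,0.61,0.61,0.61,0.61,0.61,0.61,0.61,0.61]}'
python3 - <<'E'
from h import *
A=pose([.46,.13,.16],.3,.8)
go(A[0]+[.02,-.02,.04],A[1]);go([.3717,.1741,.2876],toolR(.651,.35))
E
```

```text
clock: 16.85
position: [0.4493, 0.0026, 0.3065]
eef_rot: [-0.017, 0.972, 0.048, 0.231]
force: [0.4, 0.1, -1.0]
opening: 0.0576
grip_force: 15.2
delta [-61.0, -81.9, -28.1] rot [0.0764, -0.0479, -0.1836] |d| 106 ang 11.7
delta [-62.7, -178.3, -8.6] rot [0.2098, -0.1176, -0.5085] |d| 189 ang 32.2
```

```bash
python3 -m crank '{"rot":[[0.019,-0.012,-0.046],[0.038,-0.024,-0.092],[0.057,-0.036,-0.138],[0.076,-0.048,-0.184],[0.103,-0.062,-0.249],[0.13,-0.076,-0.314],[0.156,-0.09,-0.379],[0.183,-0.104,-0.444],[0.21,-0.118,-0.508],[0.21,-0.118,-0.508],[0.21,-0.118,-0.508],[0.21,-0.118,-0.508]],"delta_pos":[[-15,-20,-7],[-30,-41,-14],[-46,-61,-21],[-61,-82,-28],[-61,-101,-24],[-61,-120,-20],[-62,-140,-16],[-62,-159,-12],[-63,-178,-9],[-63,-178,-9],[-63,-178,-9],[-63,-178,-9]],"gripper":[0.61,0.61,0.61,0.61,0.61,0.61,0.61,0.61,0.61,0.61,0.61,0.61]}'
python3 - <<'E'
from h import *
p,d=grab_frame("scene");q,e=grab_frame("top")
g,A=gframe(.35)
for n,d in(("top",e),("scene",d)):
    uv,W=cloud(n,d>0,d);L=(W-g)@A
    for z in(-.07,-.085,-.1,-.12,-.14,-.155,-.165,-.172,-.178):
        w=L[(abs(L[:,2]-z)<.004)&(abs(L[:,0])<.03)&(abs(L[:,1])<.04)]
        if len(w)>3: print(n,z,len(w),"x",np.percentile(w[:,0],[10,50,90]).round(3),"y",np.percentile(w[:,1],[3,97]).round(3))
print(g,A.round(3).tolist())
Ro=toolR(.651,.35);f=np.array([np.cos(.651),np.sin(.651),0]);zg=-.644*f+np.array([0,0,.765])
G=np.array([.4585,.2412,.1548])
go(G+.16*zg,Ro);go(G,Ro)
print(fk(arm.state()["joint_pos"],K)[0]-tool()[0])
E
```

```text
clock: 17.85
position: [0.372, 0.1718, 0.288]
eef_rot: [-0.055, 0.934, 0.313, 0.165]
force: [-0.4, -0.8, -0.7]
opening: 0.0577
grip_force: 15.2
top -0.07 12 x [0.    0.004 0.004] y [-0.005  0.006]
top -0.085 12 x [-0.001  0.003  0.006] y [-0.006  0.007]
top -0.1 12 x [0.002 0.003 0.004] y [-0.007  0.006]
top -0.12 115 x [-0.01   0.     0.007] y [-0.028  0.025]
top -0.14 12 x [-0.003  0.005  0.007] y [-0.029  0.026]
top -0.155 13 x [-0.009  0.005  0.008] y [-0.029  0.026]
top -0.165 17 x [-0.007  0.006  0.007] y [-0.029  0.026]
top -0.172 5 x [-0.008  0.003  0.006] y [-0.018  0.026]
scene -0.07 24 x [0.    0.003 0.005] y [-0.005  0.007]
scene -0.085 25 x [-0.001  0.003  0.004] y [-0.005  0.007]
scene -0.1 24 x [0.    0.003 0.006] y [-0.005  0.007]
scene -0.12 96 x [-0.008  0.004  0.007] y [-0.027  0.027]
scene -0.14 18 x [-0.013 -0.008  0.005] y [-0.028  0.022]
[0.36702563 0.16768052 0.30598606] [[0.61, -0.603, -0.515], [0.461, 0.798, -0.388], [0.645, -0.001, 0.764]]
delta [3.5, -3.1, 13.1] rot [0.0022, -0.0007, -0.0035] |d| 14 ang 0.2
delta [58.2, -3.7, 163.5] rot [0.0022, -0.0007, -0.0035] |d| 174 ang 0.2
[-3.67542676e-05 -3.32342332e-04  2.37233055e-03]
```

```bash
python3 -m crank '{"rot":[[0,0,-0.003],[0,0,-0.003],[0,0,-0.003],[0,0,-0.003],[0,0,-0.003],[0,0,-0.003],[0,0,-0.003],[0,0,-0.003],[0,0,-0.003],[0,0,-0.003],[0,0,-0.003],[0,0,-0.003]],"delta_pos":[[5,-3,12],[10,-3,25],[17,-3,43],[24,-3,63],[31,-3.5,83],[38,-3.5,102],[44,-3.5,119],[49,-3.5,133],[53,-3.7,144],[56,-3.7,151],[58.5,-3.7,158],[58.5,-3.7,158]],"gripper":[0.61,0.61,0.61,0.61,0.61,0.61,0.61,0.61,0.61,0.61,0.61,0.61]}'
python3 - <<'E'
from h import *
Ro=toolR(.651,.35);G=np.array([.4585,.2412,.1548]);go(G,Ro)
print(arm.state()["force"],arm.state()["wrist_torque"])
E
```

```text
clock: 18.95
position: [0.4569, 0.2408, 0.1591]
eef_rot: [-0.055, 0.933, 0.315, 0.165]
force: [-0.0, 0.3, -1.2]
opening: 0.0577
grip_force: 15.2
delta [-0.1, 0.7, 4.6] rot [0.0008, 0.0008, 0.0003] |d| 5 ang 0.1
[-0.04643013  0.29124028 -1.22719457] [-0.15278703  0.23369206 -0.03243714]
```

No contact yet. I'll creep the last 5 mm onto the toe.

```bash
python3 -m crank '{"rot":[[0,0,0],[0,0,0],[0,0,0],[0,0,0]],"delta_pos":[[0,0,1.5],[0,0,3],[0,0,4],[0,0,4]],"gripper":[0.61,0.61,0.61,0.61]}'
python3 -m crank '{"rot":[[0,0,0],[0,0,0],[0,0,0]],"delta_pos":[[-0.5,0,0.7],[-0.5,0,1.5],[-0.5,0,1.5]],"gripper":[0.61,0.61,0.61]}'
python3 - <<'E'
from h import *
p,d=grab_frame("scene");q,e=grab_frame("top")
cv2.imwrite("pics/g.png",np.hstack([cv2.resize(p[120:280,360:520],(400,400)),cv2.resize(q[160:320,150:310],(400,400))]))
E
```

```text
clock: 19.28
position: [0.458, 0.242, 0.1564]
eef_rot: [-0.055, 0.933, 0.315, 0.166]
force: [0.2, -1.2, -1.4]
opening: 0.0578
grip_force: 15.2
clock: 19.53
position: [0.4581, 0.242, 0.155]
eef_rot: [-0.055, 0.933, 0.316, 0.165]
force: [-1.8, -1.1, 2.2]
opening: 0.0578
grip_force: 15.2
```

View pics/g.png

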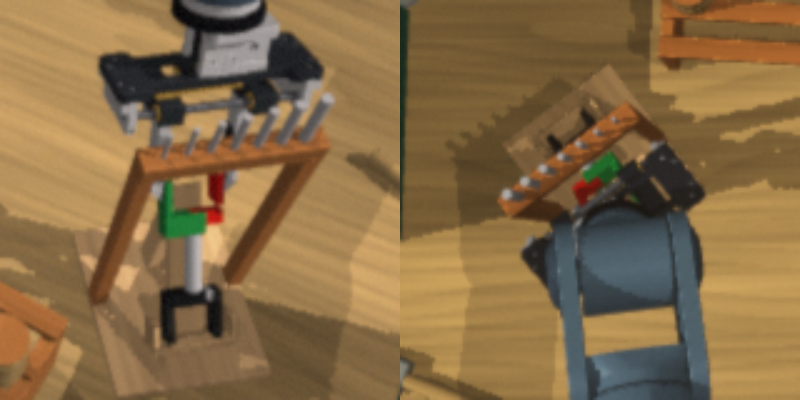

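The grabber is seated, with its jaws at (192,315) on the toe between the cheeks as at the start, and the contact force has come up. I'll release it and back off along the tool axis.

```bash
python3 -m crank '{"rot":[[0,0,0],[0,0,0],[0,0,0],[0,0,0],[0,0,0],[0,0,0],[0,0,0],[0,0,0]],"delta_pos":[[0,0,0],[0,0,0],[0,0,0],[0,0,0],[0,0,0],[0,0,0],[0,0,0],[0,0,0]],"gripper":[0.63,0.66,0.7,0.8,0.9,1,1,1]}'
python3 -m crank '{"rot":[[0,0,0],[0,0,0],[0,0,0],[0,0,0],[0,0,0],[0,0,0],[0,0,0],[0,0,0],[0,0,0],[0,0,0]],"delta_pos":[[0,0,-8],[0,0,-20],[0,0,-35],[0,0,-55],[0,0,-75],[0,0,-95],[0,0,-115],[0,0,-135],[0,0,-150],[0,0,-150]],"gripper":[1,1,1,1,1,1,1,1,1,1]}'
python3 - <<'E'
from h import *
g=np.array([.453,.236,.17]);f=np.array([np.cos(.651),np.sin(.651),0]);k=np.array([0,0,1.]);z=-.644*f+.765*k;x=.765*f+.644*k
A=np.c_[x,np.cross(z,x),z]
for n in("top","scene"):
    p,d=grab_frame(n)
    for nm,dd in(("now",d),("start",np.load(f"{n}0.npy"))):
        uv,W=cloud(n,dd>0,dd);L=(W-g)@A
        for zz in(-.1,-.15,-.04,.01):
            w=L[(abs(L[:,2]-zz)<.008)&(abs(L[:,0])<.016)&(abs(L[:,1])<.04)]
            if len(w)>3: print(n,nm,zz,len(w),"x",np.percentile(w[:,0],[50,90]).round(3),"y",np.percentile(w[:,1],[3,97]).round(3))
    H=hsv(p);h,s,v=[H[...,i].astype(int) for i in range(3)]
    u,Q=cloud(n,(abs(h-115)<18)&(s>100)&(v>40),d);Q=Q[(abs(Q[:,1]+.3)<.1)&(abs(Q[:,0]-.46)<.13)&(Q[:,2]>.015)];t=Q[Q[:,2]>.027]
    print("blank",t.mean(0).round(3),np.median(t[:,2]).round(4))
E
```

```text
clock: 20.3
position: [0.4579, 0.2422, 0.1545]
eef_rot: [-0.055, 0.933, 0.315, 0.165]
force: [0.6, 0.0, 0.3]
opening: 0.0932
grip_force: 0.0
clock: 21.13
position: [0.418, 0.2109, 0.3]
eef_rot: [-0.054, 0.932, 0.315, 0.169]
force: [-0.7, 0.0, 0.1]
opening: 0.094
grip_force: 0.0
top now -0.1 6 x [-0.012 -0.01 ] y [-0.016  0.014]
top now -0.15 46 x [0.009 0.014] y [-0.039  0.039]
top now -0.04 159 x [0.002 0.01 ] y [-0.029  0.024]
top now 0.01 30 x [0.011 0.013] y [-0.031  0.028]
top start -0.1 7 x [-0.012 -0.012] y [-0.016  0.015]
top start -0.15 38 x [0.009 0.014] y [-0.04   0.039]
top start -0.04 160 x [0.002 0.01 ] y [-0.031  0.023]
top start 0.01 28 x [0.01  0.012] y [-0.032  0.028]
blank [ 0.447 -0.304  0.033] 0.0333
scene now -0.1 84 x [-0.009  0.007] y [-0.016  0.015]
scene now -0.15 183 x [-0.001  0.012] y [-0.039  0.038]
scene now -0.04 218 x [0.007 0.011] y [-0.03  0.03]
scene start -0.1 80 x [-0.009  0.008] y [-0.016  0.016]
scene start -0.15 177 x [-0.001  0.011] y [-0.038  0.038]
scene start -0.04 216 x [0.006 0.01 ] y [-0.031  0.029]
blank [ 0.451 -0.301  0.033] 0.0329
```

The grabber is back as it was at the start to within about 1 mm, and the blank is flat in the tray. Handing in.

```bash
python3 -c "
from cell import order
print(order.sign_off())"
```

```text
the job is handed in; nothing more can be done
None
```

The job is handed in at about 21 s on the robot's clock: the blue blank lies flat in the grey tray, the grabber is back in its stand jaws down, and in the pictures I took the dark blank, red blank, jar and discs showed no movement; sign-off returned no verdict.

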